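# Clip the tray of check weights into its cradle

## Task

Lift the open tray of brass check weights, keep it level so that the weights stay in it, and rest it lengthwise on the two catches of the grey cradle, letting go of it there. Then take the hand tamper and with its foot press straight down on the floor of the tray's empty middle compartment until the tray snaps fully home under both catches; never push the tray in with the gripper itself. Finally stand the tamper upright on the bare desk again, and leave the other things alone.

Things in the scene. Friction and masses are not known exactly. Their poses are not given: they have to be found in the camera images.
- tray_mid (a point): Centre of the open white tray, 16 mm above its underside: 130 mm long (x axis), 56 wide (y), 32 high, walls and floor 4 mm, 0.22 to 0.29 kg with its weights. Two cross walls make three compartments, each 38 mm along x by 48 along y: weights in the end ones, the middle one (under this point) empty. Grip it across its 56 mm width at mid-length, pads in the upper half.
- cradle_seat (a point): Centre of the recess floor of the grey cradle (fixed, 190 mm along its x axis by 82 mm), 8 mm above the desk. A tray set down lengthwise, within 4 mm along x, rests by its tabs on the slopes of the two catches, its centre about 28 to 30 mm above this point. Pressed with about 10 to 18 N it snaps down, centre 16 mm above this point, catches over the tabs. Its own weight does not seat it.
- cradle: The same cradle, origin at desk height. At each end a black sprung catch, 20 mm wide, top 41 mm above the desk, its 45 degree nose 66 mm from the middle; one end may snap in first. Four corner guides, top 33 mm above the desk, flare outward at the top; they stand 37 to 59 mm from the middle along x, inner faces 31 mm from the centre line, so the sides at mid-length are free for fingers.
- tamper_mid (a point): Centre of the hand tamper, 47.5 mm above the underside of its foot. It is 95 mm tall, about 0.16 kg, and stands upright: a round steel foot 26 mm in diameter and 12 mm high, a 12 mm stem, and a round wooden handle 28 mm in diameter from 40 to 95 mm above the underside of the foot. z points up the handle.
- weight_0_mid (a point): Centre of the largest brass check weight, 22 mm in diameter, 28 mm tall, loose in one end compartment of the tray.
- weight_1_mid (a point): Centre of a smaller brass check weight, 17 mm in diameter, 24 mm tall, loose in the other end compartment.
- weight_2_mid (a point): Centre of a smaller brass check weight, 19 mm in diameter, 21 mm tall, loose beside the 24 mm tall one.
- dropper_mid (a point): Centre of a dropper bottle (bystander), 33 mm across, 102 mm tall, standing.
- cream_pot_mid (a point): Centre of a low round pot with a lid (bystander), 63 mm across, 34 mm high.
- pocket_scale_mid (a point): Centre of a flat black pocket scale (bystander), 78 by 134 mm, 21 mm high.
- tape_roll_mid (a point): Centre of a roll of tape lying flat (bystander), 96 mm across, 48 mm high.
- tray: The same tray, origin at the centre of its underside. A tab 20 mm wide, 6 mm thick sticks out 5 mm from the middle of each end wall, 16 to 22 mm above the underside. It may go into the cradle either way round.
- tamper: The same tamper; origin at the centre of the underside of its foot.

How it is judged (in metres and radians):
On the way, in this order (a step that is already met when the one before it is completed fails the run):
1. the tray is lifted clear of the desk (height (world z) of tray_mid above 0.06 m), for 0.1 s.
2. the tray rests level and lengthwise on both catches, not yet pressed in, let go (z of tray_mid in the frame of cradle_seat between 0.022 and 0.034 m and horizontal distance between tray_mid and cradle_seat below 0.01 m and angle between the x axis of tray_mid and the x axis of cradle_seat, either way round below 0.12 rad and angle between tray_mid's own z axis and vertical below 0.1 rad and contact force between the fingers and tray below 0.1 N), for 0.2 s.
3. the tamper presses down on the tray (contact force between tamper and tray above 4 N and angle between tamper_mid's own z axis and vertical below 0.35 rad and horizontal distance between tamper_mid and tray_mid below 0.025 m), for 0.02 s.
4. the tray has snapped fully home (z of tray_mid in the frame of cradle_seat between 0.012 and 0.0185 m and horizontal distance between tray_mid and cradle_seat below 0.006 m and angle between the x axis of tray_mid and the x axis of cradle_seat, either way round below 0.08 rad and angle between tray_mid's own z axis and vertical below 0.05 rad), for 0.1 s.
At the end, for the whole second after the job is handed in: Tray home: centre 12 to 18.5 mm above the recess floor, within 6 mm sideways, aligned within 0.08 rad, level within 0.05 rad; the three weights in it; tamper upright (0.08 rad) on the bare desk (foot within 4 mm of its height); tray and tamper still (all of step 4 and x of weight_0_mid in the frame of tray_mid between -0.06 and 0.06 m and y of weight_0_mid in the frame of tray_mid between -0.025 and 0.025 m and z of weight_0_mid in the frame of tray_mid between -0.018 and 0.018 m and x of weight_1_mid in the frame of tray_mid between -0.06 and 0.06 m and y of weight_1_mid in the frame of tray_mid between -0.025 and 0.025 m and z of weight_1_mid in the frame of tray_mid between -0.018 and 0.018 m and x of weight_2_mid in the frame of tray_mid between -0.06 and 0.06 m and y of weight_2_mid in the frame of tray_mid between -0.025 and 0.025 m and z of weight_2_mid in the frame of tray_mid between -0.018 and 0.018 m and height (world z) of tamper between -0.004 and 0.004 m and angle between tamper_mid's own z axis and vertical below 0.08 rad and linear speed of each of tamper, tray below 0.02 m/s); the robot touches nothing.
It fails at once if the tray is tipped more than 0.3 rad (17 degrees) (angle between tray_mid's own z axis and vertical above 0.3 rad).
It fails at once if a weight leaves the tray (distance between any of weight_0_mid, weight_1_mid, weight_2_mid and tray_mid above 0.085 m).
It fails at once if the gripper or arm pushes the tray down past its resting place on the catches (z of tray_mid in the frame of cradle_seat between -0.01 and 0.022 m and horizontal distance between tray_mid and cradle_seat below 0.03 m and contact force between any of the fingers, the arm and tray above 1 N).
It fails at once if a bystander (dropper bottle, pot, scale, tape roll) is moved more than 30 mm (distance of any of dropper_mid, cream_pot_mid, pocket_scale_mid, tape_roll_mid from where it was at the start of the episode above 0.03 m).
It also fails if it takes over 61 s, if anything falls off the work surface, if the arm or the gripper's body presses on something with over 40 N, if the wrist force passes 120 N, or if a joint passes its speed limit or range.

## Robot

A 6-joint arm with a two-finger parallel gripper is mounted at the origin on the work surface; the furniture and walls round the work are solid. World frame = base frame: x ahead of the robot, y to its left, z up, the work surface at z = 0. Lengths are in mm, angles in rad, forces in N, time in s.
With the tool pointing down it reaches from about 325 to 900 mm from the base axis. Payload 6.1 kg.
Tool frame: the origin (TCP) lies between the finger pads; the fingertips stand ahead of it and the grasp point (between the pads) is the TCP (manip.finger_overhang is the z of the fingertips in the tool frame, in mm); z points along the fingers, y is the line along which they close (so a half turn about z gives the same grasp; the last joint's range is limited). The gripper opens to 87 mm and grips with 3 to 60 N. Pads are 19 mm wide; open, the fingers measure 117 mm over their backs; the gripper's body (75 mm by 190 mm) begins 51 mm behind the grasp point.
Start: joints at [1.099, 0.22, 1.526, -0, 1.395, -0.126], TCP at [211.841, 587.996, 241.538] pointing down, gripper open.
Joint ranges: [-2.98, 2.98], [-0.91, 2.08], [0.09, 2.57], [-1.24, 4.39], [0.2, 2.65], [-2.68, 2.68]. Speed limits (rad/s): [2.57, 2.57, 3.01, 3.14, 3.14, 3.14].

## Interface

Orientations are given as a unit quaternion [w, x, y, z].
In Python, from station import manip, vision, finish_job gives the robot as it stands. The module is installed in compiled form; this text tells all that it offers.
- The arm moves only by the shell command python3 -m creep 'ROWS' [FORCE]. ROWS is JSON, a list of rows, each an object of numbers: "ax", "ay", "az": the turn, a rotation vector about the world's x, y, z in degrees; "x", "y", "z": the shift along the world's x, y, z in m; "claw": the opening, from -1 (shut) to 1 (fully open). In form: [{"ax": .., "ay": .., "az": .., "x": .., "y": .., "z": .., "claw": ..}, ...]. A call has 1 to 12 rows; each row shifts and turns the commanded pose from where the row before left it; what a row does not reach is not made up. A row lasts 1/10 s, in which the tool goes at most 50 mm and 8.59 degrees, less where a joint would pass 70% of its speed; a pose out of reach is approached as far as the arm can. A call is refused whole if a number of a shift passes 0.05 or a number of a turn 8.59, either way. A call with a gripper value outside its range is refused whole. The fingers move at their own pace and stop on an object; FORCE is the grip in N (left out, the last holds). Time passes only in rows, so rows that do not move let the fingers close. It gives the time, the measured TCP pose, the force, the opening and the grip force at its end, in the units of the state.
- manip.read_state(): the state, without advancing time (a new reading comes with each control period).
- vision.capture(name): name is "scene" or "top" or "wrist"; returns a dict with "pixels" (480x640x3 uint8, red, green, blue), "fovy" (degrees; the focal length in pixels is half the picture's height over the tangent of half this angle, whatever the lens; pixels are square), "cx", "cy" (the principal point, pixels), "extrinsics" (4x4, takes a point from camera to world coordinates). Camera axes: x right, y down, z forward; pixel columns grow to the right and rows downward; lengths in mm; the calibration is good to about 2 mm. A picture is of the moment at which its call begins. There is no depth.
- finish_job(): hands the job in; it is judged then, once.
Trained networks look in the newest picture that a camera, given by its name, has taken for a name from the list of things; names that differ only in an ending like _2 or _b are one class to them, and where a whole thing is asked for, a point or a joint stands for the part that bears it (a point fixed in the world has none). Each returns a list of dicts, best first, with "conf" (0 to 1); they miss things now and then, are a little off and sometimes report something else, mostly with a low value. They report only what shows in the picture. A call takes as long as a camera call.
- vision.spot_in(thing, camera): "uv" ([column, row] in pixels, amid what is visible of it).
- vision.mark_of(thing, camera): "uv" ([column, row] in pixels: a listed point, or the origin of a listed thing).
The state is a dict: "time_s": time; "joint_positions": joint angles; "dq": joint speeds; "joint_efforts": joint torques, N m; "eef_pos": TCP position; "tool_rot": TCP orientation; "wrist_force": force on the tool from outside, world axes, zero at the start; "ft_torque": the same for the moment, N m; "finger_gap": finger opening in mm; "grip_force": force on a finger pad.
Only numpy, scipy, OpenCV 4.12 (cv2) and the standard library are available. Lean on these libraries where they do the work, as an engineer would, in place of code of your own. Each camera call takes 0.05 s, during which the arm holds its last target. There are 200 camera calls.

## Working session

There is one attempt and no reset: what is moved stays moved. The work goes in short steps, Python scripts to look and compute and a shell command to move; the robot and the scene stay as the last step left them, time stands still between calls to the robot, and variables do not carry over. Pictures are saved under pics/ and viewed, at most 10 in all, crops included, and the job is handed in when it is done.

```bash
mkdir -p pics
cat > h.py <<'E'
import numpy as np, cv2
from station import manip, vision
from scipy.spatial.transform import Rotation as R
def ray(c,uv):
    f=240/np.tan(np.radians(c['fovy'])/2); E=np.array(c['extrinsics'])
    d=E[:3,:3]@np.array([(uv[0]-c['cx'])/f,(uv[1]-c['cy'])/f,1]); return E[:3,3],d
def at(c,uv,z):
    o,d=ray(c,uv); return o+d*(z-o[2])/d[2]
def proj(c,p):
    f=240/np.tan(np.radians(c['fovy'])/2); E=np.array(c['extrinsics'])
    q=E[:3,:3].T@(np.array(p)-E[:3,3]); return [c['cx']+f*q[0]/q[2],c['cy']+f*q[1]/q[2]]
def save(c,n): cv2.imwrite('pics/'+n,c['pixels'][:,:,::-1])
E
python3 - <<'E'
from h import *
Z=dict(tray_mid=16,cradle_seat=8,cradle=0,tray=0,tamper_mid=47.5,tamper=0,weight_0_mid=18,weight_1_mid=16,weight_2_mid=15,dropper_mid=51,cream_pot_mid=17,pocket_scale_mid=10,tape_roll_mid=24)
s=manip.read_state();print(s['eef_pos'],s['tool_rot'],s['finger_gap'],manip.finger_overhang)
for cam in('scene','top','wrist'):
    c=vision.capture(cam);save(c,cam+'0.png');print(cam,c['fovy'],np.array(c['extrinsics'])[:3,3].round())
    for n,z in Z.items():
        r=vision.mark_of(n,cam)
        print(n,[(np.round(d['uv']).tolist(),round(d['conf'],2),at(c,d['uv'],z)[:2].round(1).tolist()) for d in r[:2]])
E
```

```text
[211.59519508 587.44540381 240.38220388] [-2.78080138e-04  1.72031991e-01  9.85090840e-01 -9.76851944e-04] 87.15345622756176 19.0
scene 42.72223158647023 [ -42. -473. 1240.]
tray_mid [([390.0, 343.0], 0.72, [456.1, -187.4])]
cradle_seat [([324.0, 242.0], 0.88, [553.7, 99.1]), ([372.0, 346.0], 0.19, [428.6, -162.5])]
cradle [([326.0, 244.0], 0.72, [558.7, 95.6])]
tray [([388.0, 345.0], 0.86, [457.1, -185.4])]
tamper_mid [([258.0, 192.0], 0.87, [533.0, 302.4]), ([324.0, 242.0], 0.52, [534.0, 79.7])]
tamper [([259.0, 205.0], 0.65, [529.0, 299.9]), ([201.0, 257.0], 0.38, [325.4, 288.9])]
weight_0_mid [([369.0, 346.0], 0.68, [419.2, -160.8]), ([258.0, 189.0], 0.37, [552.7, 329.2])]
weight_1_mid [([408.0, 340.0], 0.39, [488.5, -213.1]), ([389.0, 340.0], 0.16, [460.6, -182.2])]
weight_2_mid [([258.0, 201.0], 0.67, [529.3, 301.4]), ([404.0, 327.0], 0.5, [506.4, -186.0])]
dropper_mid [([420.0, 228.0], 0.84, [718.3, -60.1])]
cream_pot_mid [([293.0, 306.0], 0.92, [376.0, 27.0])]
pocket_scale_mid [([201.0, 255.0], 0.7, [326.3, 286.2])]
tape_roll_mid [([465.0, 271.0], 0.84, [708.7, -202.0])]
top 
[... 487 characters left out ...]
51, [423.9, -161.2]), ([435.0, 256.0], 0.5, [463.3, -182.5])]
weight_1_mid [([444.0, 246.0], 0.39, [488.5, -203.3])]
weight_2_mid [([436.0, 241.0], 0.55, [498.9, -184.2])]
dropper_mid [([386.0, 144.0], 0.79, [722.3, -61.9]), ([432.0, 258.0], 0.71, [457.7, -167.5])]
cream_pot_mid [([347.0, 297.0], 0.8, [364.4, 23.1]), ([430.0, 274.0], 0.18, [420.9, -169.5])]
pocket_scale_mid [([234.0, 314.0], 0.87, [322.7, 285.8])]
tape_roll_mid [([444.0, 154.0], 0.69, [708.3, -203.8])]
wrist 70.49251428890946 [133. 616. 385.]
tray_mid []
cradle_seat []
cradle []
tray []
tamper_mid []
tamper []
weight_0_mid []
weight_1_mid []
weight_2_mid []
dropper_mid []
cream_pot_mid []
pocket_scale_mid []
tape_roll_mid []
```

Run:
```python
import cv2
a=cv2.imread('pics/top0.png')
cv2.imwrite('pics/top0c.png',cv2.resize(a[110:340,200:500],(780,598),interpolation=cv2.INTER_CUBIC))
```

```text
(no output)
```

View pics/top0c.png

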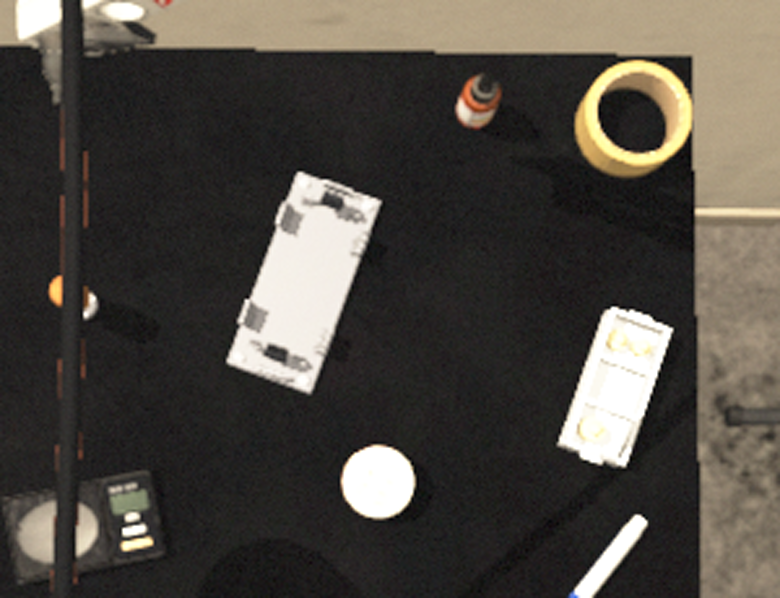

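View pics/scene0.png

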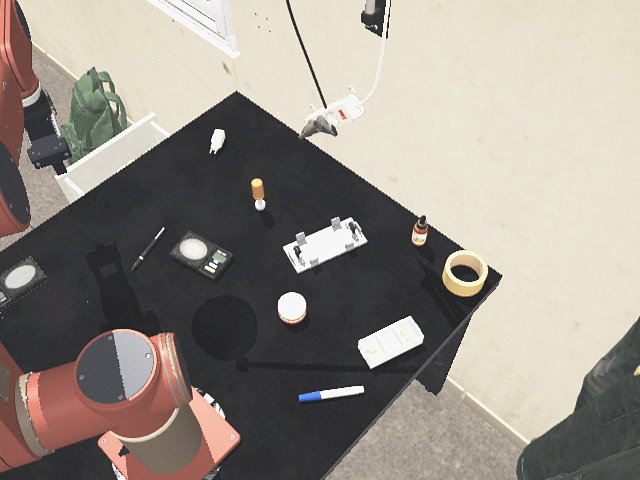

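View pics/top0.png

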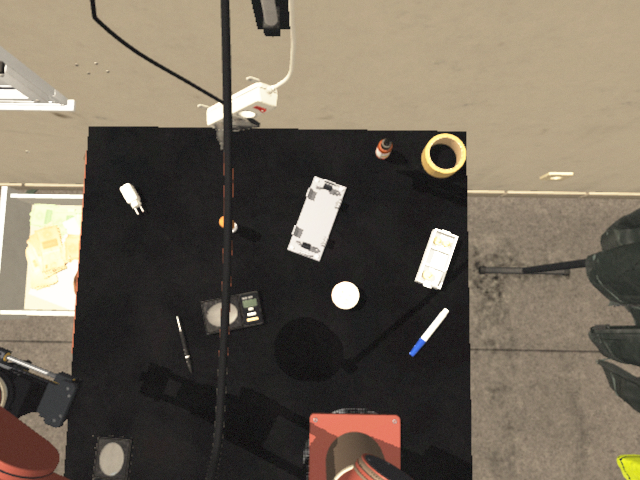

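```bash
python3 -m creep '[{"x":0.0145,"y":-0.0453},{"x":0.0145,"y":-0.0453},{"x":0.0145,"y":-0.0453},{"x":0.0145,"y":-0.0453},{"x":0.0145,"y":-0.0453},{"x":0.0145,"y":-0.0453},{"x":0.0145,"y":-0.0453},{"x":0.0145,"y":-0.0453},{"x":0.0145,"y":-0.0453}]'
python3 -m creep '[{"x":0.0145,"y":-0.0453},{"x":0.0145,"y":-0.0453},{"x":0.0145,"y":-0.0453},{"x":0.0145,"y":-0.0453},{"x":0.0145,"y":-0.0453},{"x":0.0145,"y":-0.0453},{"x":0.0145,"y":-0.0453},{"x":0.0145,"y":-0.0453},{},{}]'
cat > look.py <<'E'
import sys
from h import *
s=manip.read_state();print(s['time_s'],s['eef_pos'].round(1) if hasattr(s['eef_pos'],'round') else s['eef_pos'],s['wrist_force'],s['finger_gap'],s['joint_positions'])
y=R.from_quat(np.roll(s['tool_rot'],-1)).as_matrix();print('tool y',np.degrees(np.arctan2(y[1,1],y[0,1])),'z',y[:,2].round(3))
for cam in sys.argv[2].split(','):
    c=vision.capture(cam);save(c,sys.argv[1]+cam+'.png');print(cam,np.array(c['extrinsics']).round(2).tolist())
    for a in sys.argv[3:]:
        n,z=a.split(':')
        print(n,[(np.round(d['uv']).tolist(),round(d['conf'],2),at(c,d['uv'],float(z))[:2].round(1).tolist()) for d in vision.mark_of(n,cam)[:2]])
E
python3 look.py a wrist tray_mid:16 tray:0 weight_0_mid:18
```

```text
2.1 [211.8 588.  241.5] [-0.41080919 -0.61994042 -0.54867391] 86.80370406965174 [ 1.09890283e+00  2.20383932e-01  1.52650335e+00  1.42224911e-05
  1.39470157e+00 -1.26078059e-01]
tool y 70.1860921308751 z [-0.  0. -1.]
wrist [[0.34, 0.9, 0.28, 133.17], [0.94, -0.32, -0.1, 616.35], [0.0, 0.3, -0.95, 384.64], [0.0, 0.0, 0.0, 1.0]]
tray_mid []
tray []
weight_0_mid []validation failed for argument at $[0]...
validation failed for argument at $[0]...
```

```bash
python3 -m creep '[{"ax":0,"ay":0,"az":0,"x":0.0145,"y":-0.0453,"z":0,"claw":1},{"ax":0,"ay":0,"az":0,"x":0.0145,"y":-0.0453,"z":0,"claw":1},{"ax":0,"ay":0,"az":0,"x":0.0145,"y":-0.0453,"z":0,"claw":1},{"ax":0,"ay":0,"az":0,"x":0.0145,"y":-0.0453,"z":0,"claw":1},{"ax":0,"ay":0,"az":0,"x":0.0145,"y":-0.0453,"z":0,"claw":1},{"ax":0,"ay":0,"az":0,"x":0.0145,"y":-0.0453,"z":0,"claw":1},{"ax":0,"ay":0,"az":0,"x":0.0145,"y":-0.0453,"z":0,"claw":1},{"ax":0,"ay":0,"az":0,"x":0.0145,"y":-0.0453,"z":0,"claw":1}]'
```

```text
time_s: 3.1
eef_pos: [328.1, 224.0, 241.9]
tool_rot: [0.001, 0.172, 0.985, 0.0]
wrist_force: [0.7, -0.2, 0.4]
finger_gap: 86.9
grip_force: 0.0
```

```bash
python3 -m creep '[{"ax":0,"ay":0,"az":0,"x":0.0145,"y":-0.045,"z":0,"claw":1},{"ax":0,"ay":0,"az":0,"x":0.0145,"y":-0.045,"z":0,"claw":1},{"ax":0,"ay":0,"az":0,"x":0.0145,"y":-0.045,"z":0,"claw":1},{"ax":0,"ay":0,"az":0,"x":0.0145,"y":-0.045,"z":0,"claw":1},{"ax":0,"ay":0,"az":0,"x":0.0145,"y":-0.045,"z":0,"claw":1},{"ax":0,"ay":0,"az":0,"x":0.0145,"y":-0.045,"z":0,"claw":1},{"ax":0,"ay":0,"az":0,"x":0.0145,"y":-0.045,"z":0,"claw":1},{"ax":0,"ay":0,"az":0,"x":0.0145,"y":-0.045,"z":0,"claw":1},{"ax":0,"ay":0,"az":0,"x":0.0145,"y":-0.045,"z":0,"claw":1},{"ax":0,"ay":0,"az":0,"x":0,"y":0,"z":0,"claw":1}]'
python3 look.py a wrist tray_mid:16 tray:0 weight_0_mid:18 weight_1_mid:16 weight_2_mid:15
```

```text
time_s: 4.1
eef_pos: [459.1, -184.3, 241.4]
tool_rot: [0.0, 0.174, 0.985, -0.001]
wrist_force: [0.5, 0.4, -0.4]
finger_gap: 87.0
grip_force: 0.0
4.1 [ 459.1 -184.3  241.4] [ 0.49964239  0.39496685 -0.40907266] 86.96458292050826 [-5.40273587e-01 -9.63362875e-02  1.85879256e+00 -1.50524004e-03
  1.37802487e+00 -1.76010724e+00]
tool y 69.90775698427625 z [ 0.    -0.002 -1.   ]
wrist [[0.34, 0.9, 0.28, 380.5], [0.94, -0.33, -0.11, -155.25], [-0.0, 0.3, -0.95, 384.39], [0.0, 0.0, 0.0, 1.0]]
tray_mid [([313.0, 206.0], 0.79, [460.6, -186.4])]
tray [([310.0, 203.0], 0.57, [459.3, -189.8]), ([312.0, 205.0], 0.5, [461.8, -188.2])]
weight_0_mid [([316.0, 169.0], 0.88, [423.1, -169.1])]
weight_1_mid [([301.0, 245.0], 0.65, [498.6, -215.1])]
weight_2_mid [([322.0, 241.0], 0.83, [502.2, -190.7])]
```

View pics/awrist.png

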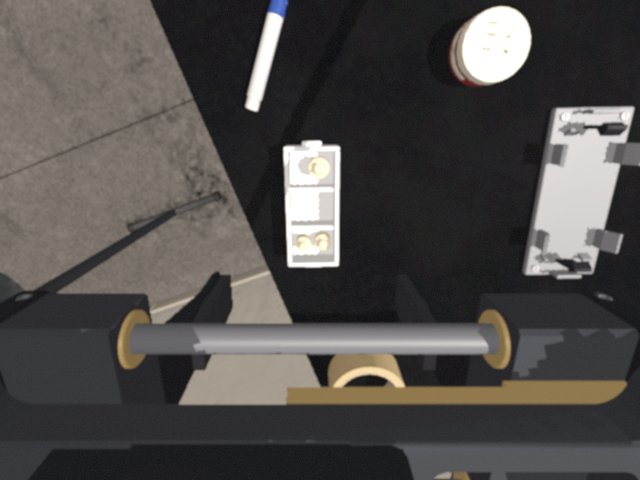

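Run:
```python
from h import *
c=vision.capture('wrist')
P=lambda l,z:[at(c,p,z) for p in l]
def rep(l,z):
    q=np.array(P(l,z))[:,:2]; a=(q[0]+q[1])/2;b=(q[2]+q[3])/2;d=b-a
    print(q.mean(0).round(1),np.degrees(np.arctan2(d[1],d[0])).round(2),np.linalg.norm(d).round(1),np.linalg.norm(q[0]-q[1]).round(1),np.linalg.norm(q[2]-q[3]).round(1))
rep([(284,146),(340,146),(338,266),(287,267)],32)
g=c['pixels'][130:280,272:352].min(2); m=(g>120).astype(np.uint8)
k=max(cv2.findContours(m,0,2)[0],key=cv2.contourArea).reshape(-1,2)+[272,130]
q=np.array(P(k.astype(float),32),dtype=np.float32)[:,:2]
print(cv2.minAreaRect(q))
rep([(555,107),(634,107),(593,276),(525,273)],8)
```

```text
[ 459.5 -180.1] -19.6 131.5 56.4 57.4Traceback (most recent call last):
  File "<stdin>", line 11, in <module>
cv2.error: OpenCV(4.12.0) /io/opencv/modules/imgproc/src/convhull.cpp:143: error: (-215:Assertion failed) total >= 0 && (depth == CV_32F || depth == CV_32S) in function 'convexHull'
```

Run:
```python
from h import *
s=manip.read_state();print(s['eef_pos'],s['time_s'])
c=vision.capture('wrist');print(np.array(c['extrinsics'])[:3,3])
def rep(l,z):
    q=np.array([at(c,p,z) for p in l],dtype=np.float32)[:,:2]; a=(q[0]+q[1])/2;b=(q[2]+q[3])/2;d=b-a
    print(q.mean(0).round(1),np.degrees(np.arctan2(d[1],d[0])).round(2),np.linalg.norm(d).round(1),np.linalg.norm(q[0]-q[1]).round(1),np.linalg.norm(q[2]-q[3]).round(1))
g=c['pixels'][120:290,280:420].min(2)[:,:]; m=(g>120).astype(np.uint8)
def quad(m,off,z):
    k=max(cv2.findContours(m,0,2)[0],key=cv2.contourArea).reshape(-1,2)+off
    q=np.array([at(c,p,z) for p in k.astype(float)])[:,:2].astype(np.float32); print(cv2.minAreaRect(q)); print(k.min(0),k.max(0))
m=np.zeros((480,640),np.uint8); m[120:285,240:400]=(c['pixels'][120:285,240:400].min(2)>120)
for r in range(120,285): m[r,:int(150+ (r-0)*0.55)]=0
quad(m,[0,0],32)
rep([(555,107),(634,107),(593,276),(525,273)],8)
for n in('tray_mid','tray','cradle_seat','cradle'):print(n,[(d['uv'],at(c,d['uv'],dict(tray_mid=16,cradle_seat=8).get(n,0)).round(1)) for d in vision.mark_of(n,'wrist')[:1]])
```

```text
[ 458.27228712 -178.1418935   241.76945218] 4.45
[ 379.49281352 -149.91583782  384.85008687]
((457.7508544921875, -185.7486572265625), (58.647403717041016, 137.65756225585938), 70.48920440673828)
[278 143] [334 269]
[551.7 101.8] -18.36 190.5 82.3 83.4
tray_mid [([307.1, 207.0], array([ 458.6, -185.9,   16. ]))]
tray [([305.2, 203.1], array([ 456.9, -188. ,    0. ]))]
cradle_seat [([564.5, 202.5], array([553.9,  89.4,   8. ]))]
cradle [([564.2, 199.3], array([553.7,  94.6,  -0. ]))]
```

```bash
python3 -m creep '[{"ax":0,"ay":0,"az":0,"x":0,"y":-0.008,"z":-0.04,"claw":1},{"ax":0,"ay":0,"az":0,"x":0,"y":0,"z":-0.04,"claw":1},{"ax":0,"ay":0,"az":0,"x":0,"y":0,"z":-0.04,"claw":1},{"ax":0,"ay":0,"az":0,"x":0,"y":0,"z":-0.035,"claw":1},{"ax":0,"ay":0,"az":0,"x":0,"y":0,"z":-0.025,"claw":1},{"ax":0,"ay":0,"az":0,"x":0,"y":0,"z":0,"claw":1},{"ax":0,"ay":0,"az":0,"x":0,"y":0,"z":0,"claw":1},{"ax":0,"ay":0,"az":0,"x":0,"y":0,"z":0,"claw":1}]'
python3 look.py b wrist tray_mid:16 tray:0 weight_0_mid:18
```

```text
time_s: 5.5
eef_pos: [459.8, -188.2, 63.5]
tool_rot: [0.002, 0.172, 0.985, -0.001]
wrist_force: [0.5, 0.3, 0.0]
finger_gap: 86.8
grip_force: 0.0
5.5 [ 459.8 -188.2   63.5] [0.52135263 0.31753372 0.0129729 ] 86.76207510049606 [-5.47386422e-01  1.24236276e-01  1.99980373e+00  1.97214239e-06
  1.01427230e+00 -1.77252078e+00]
tool y 70.19490805200618 z [ 0.003 -0.002 -1.   ]
wrist [[0.34, 0.9, 0.29, 380.67], [0.94, -0.32, -0.1, -159.59], [-0.0, 0.3, -0.95, 206.32], [0.0, 0.0, 0.0, 1.0]]
tray_mid [([316.0, 267.0], 0.61, [459.1, -186.1])]
tray [([315.0, 260.0], 0.91, [460.5, -187.3])]
weight_0_mid [([327.0, 203.0], 0.61, [423.1, -166.9])]
```

View pics/bwrist.png

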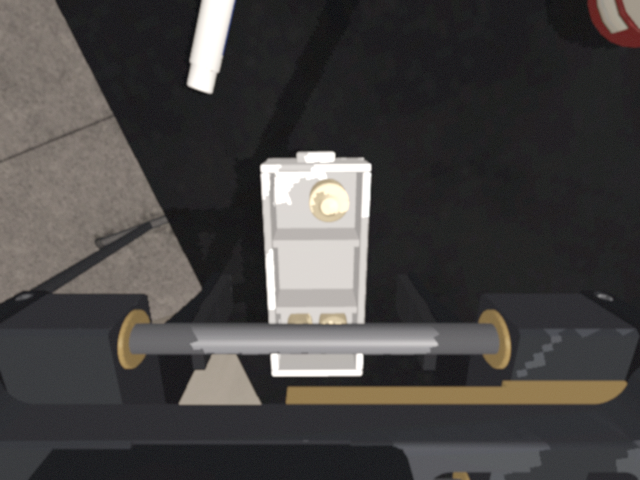

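```bash
python3 -m creep '[{"ax":0,"ay":0,"az":0,"x":0,"y":0.001,"z":-0.025,"claw":1},{"ax":0,"ay":0,"az":0,"x":0,"y":0,"z":-0.013,"claw":1},{"ax":0,"ay":0,"az":0,"x":0,"y":0,"z":0,"claw":1},{"ax":0,"ay":0,"az":0,"x":0,"y":0,"z":0,"claw":-0.2},{"ax":0,"ay":0,"az":0,"x":0,"y":0,"z":0,"claw":-1},{"ax":0,"ay":0,"az":0,"x":0,"y":0,"z":0,"claw":-1},{"ax":0,"ay":0,"az":0,"x":0,"y":0,"z":0,"claw":-1},{"ax":0,"ay":0,"az":0,"x":0,"y":0,"z":0,"claw":-1}]' 30
```

```text
time_s: 6.5
eef_pos: [458.6, -186.5, 24.0]
tool_rot: [0.0, 0.172, 0.985, -0.0]
wrist_force: [-0.9, -0.7, 1.2]
finger_gap: 55.8
grip_force: 30.0
```

```bash
python3 -m creep '[{"ax":0,"ay":0,"az":0,"x":0,"y":0,"z":0.008,"claw":-1},{"ax":0,"ay":0,"az":0,"x":0,"y":0,"z":0.018,"claw":-1},{"ax":0,"ay":0,"az":0,"x":0,"y":0,"z":0.025,"claw":-1},{"ax":0,"ay":0,"az":0,"x":0,"y":0,"z":0.025,"claw":-1},{"ax":0,"ay":0,"az":0,"x":0,"y":0,"z":0.018,"claw":-1},{"ax":0,"ay":0,"az":0,"x":0,"y":0,"z":0.006,"claw":-1},{"ax":0,"ay":0,"az":0,"x":0.003,"y":0.01,"z":0,"claw":-1},{"ax":0,"ay":0,"az":0,"x":0.007,"y":0.021,"z":0,"claw":-1},{"ax":0,"ay":0,"az":0,"x":0.01,"y":0.03,"z":0,"claw":-1},{"ax":0,"ay":0,"az":0,"x":0.01,"y":0.03,"z":0,"claw":-1},{"ax":0,"ay":0,"az":0,"x":0.01,"y":0.03,"z":0,"claw":-1},{"ax":0,"ay":0,"az":0,"x":0.01,"y":0.03,"z":0,"claw":-1}]'
python3 -m creep '[{"ax":0,"ay":0,"az":0,"x":0.01,"y":0.03,"z":0,"claw":-1},{"ax":0,"ay":0,"az":0,"x":0.01,"y":0.03,"z":0,"claw":-1},{"ax":0,"ay":0,"az":0,"x":0.01,"y":0.03,"z":0,"claw":-1},{"ax":0,"ay":0,"az":0,"x":0.008,"y":0.023,"z":0,"claw":-1},{"ax":0,"ay":0,"az":0,"x":0.004,"y":0.013,"z":0,"claw":-1},{"ax":0,"ay":0,"az":0,"x":0.002,"y":0.005,"z":0,"claw":-1},{"ax":0,"ay":0,"az":0,"x":0,"y":0,"z":0,"claw":-1},{"ax":0,"ay":0,"az":0,"x":0,"y":0,"z":0,"claw":-1},{"ax":0,"ay":0,"az":0,"x":0,"y":0,"z":0,"claw":-1},{"ax":0,"ay":0,"az":0,"x":0,"y":0,"z":0,"claw":-1}]'
python3 look.py c wrist,top tray_mid:118 cradle_seat:8 cradle:0
```

```text
time_s: 7.7
eef_pos: [507.3, -33.2, 121.7]
tool_rot: [-0.002, 0.172, 0.985, 0.0]
wrist_force: [0.8, -0.5, -3.4]
finger_gap: 55.8
grip_force: 30.0
time_s: 8.7
eef_pos: [552.3, 94.7, 123.6]
tool_rot: [0.0, 0.173, 0.985, -0.0]
wrist_force: [0.5, 0.1, -2.0]
finger_gap: 55.5
grip_force: 30.0
8.7 [552.3  94.7 123.6] [ 0.50364203  0.08759776 -2.02870506] 55.49120235820621 [ 2.92028914e-02  1.82296624e-01  1.80316079e+00 -1.45804246e-04
  1.15611016e+00 -1.19448117e+00]
tool y 70.11529749151757 z [ 0. -0. -1.]
wrist [[0.34, 0.9, 0.28, 473.63], [0.94, -0.32, -0.1, 123.19], [0.0, 0.3, -0.95, 266.69], [0.0, 0.0, 0.0, 1.0]]
tray_mid [([311.0, 301.0], 0.76, [550.3, 93.9]), ([290.0, 381.0], 0.48, [591.5, 67.4])]
cradle_seat []
cradle []
top [[0.02, -0.99, 0.11, 367.32], [-1.0, -0.02, 0.01, 86.74], [-0.01, -0.11, -0.99, 1173.71], [0.0, 0.0, 0.0, 1.0]]
tray_mid [([313.0, 209.0], 0.63, [552.4, 102.4]), ([229.0, 226.0], 0.18, [513.6, 283.0])]
cradle_seat [([319.0, 214.0], 0.95, [560.5, 90.3]), ([440.0, 155.0], 0.17, [709.5, -197.9])]
cradle [([318.0, 215.0], 0.63, [558.6, 94.1]), ([317.0, 208.0], 0.59, [577.3, 96.3])]
```

View pics/cwrist.png

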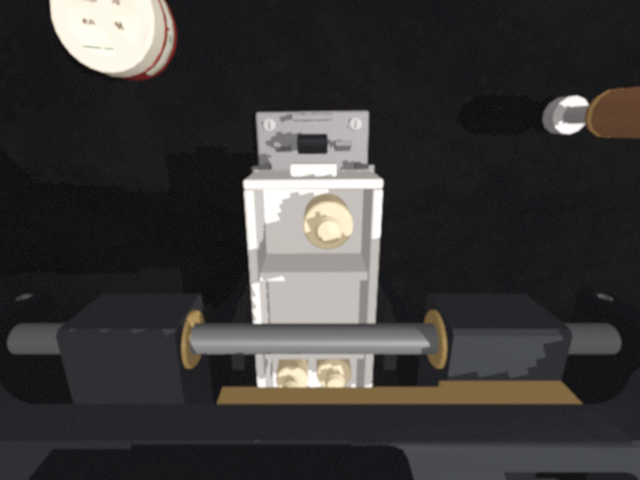

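Run:
```python
from h import *
s=manip.read_state();print(s['eef_pos'],s['time_s'])
c=vision.capture('wrist')
u=np.array([np.cos(np.radians(-19.8)),np.sin(np.radians(-19.8))]);v=np.array([-u[1],u[0]])
for z in (8,):
  a,b=[at(c,p,z)[:2] for p in((257,112),(369,111))]
  d=a-b;print('edge',a,b,np.linalg.norm(d),'cradle yaw',np.degrees(np.arctan2(d[1],d[0]))%180-90)
  print('centre',(a+b)/2+95*u)
a,b=[at(c,p,8)[:2] for p in((269,124),(355,123))];print('screws',(a+b)/2,np.degrees(np.arctan2(*(a-b)[::-1]))%180-90)
# tray: near top edge at z=TCP+8
z=s['eef_pos'][2]+8
a,b=[at(c,p,z)[:2] for p in((245,186),(382,186))];d=a-b
print('tray',np.linalg.norm(d),np.degrees(np.arctan2(d[1],d[0]))%180-90,(a+b)/2+65*u)
# cradle centre from top camera first image (crop corners)
t=vision.capture('top')
q=[np.array(p)/2.6+[200,110] for p in((298,172),(382,203),(312,393),(227,362))]
w=np.array([at(t,p,8)[:2] for p in q]);print('top',w.mean(0),np.degrees(np.arctan2(*((w[0]+w[1]-w[2]-w[3])[::-1]))),np.linalg.norm(w[1]-w[2]),np.linalg.norm(w[0]-w[1]))
cv2.imwrite('pics/c2.png',cv2.resize(c['pixels'][90:210,230:400,::-1],(765,540),interpolation=cv2.INTER_CUBIC))
```

```text
[552.35637594  95.5432849  123.60004064] 9.1
edge [451.22124459  88.84032854] [477.8779526 164.668215 ] 80.37691489537656 cradle yaw -19.368730892242525
centre [553.93327164  94.57416935]
screws [472.01196074 123.28624859] -19.21752011500277
tray 54.75061834176087 -19.856439291534883 [556.5178245   94.02809511]
top [550.21697131  94.43706775] -19.219082183351478 186.9427473564084 82.81880419440952
```

View pics/c2.png

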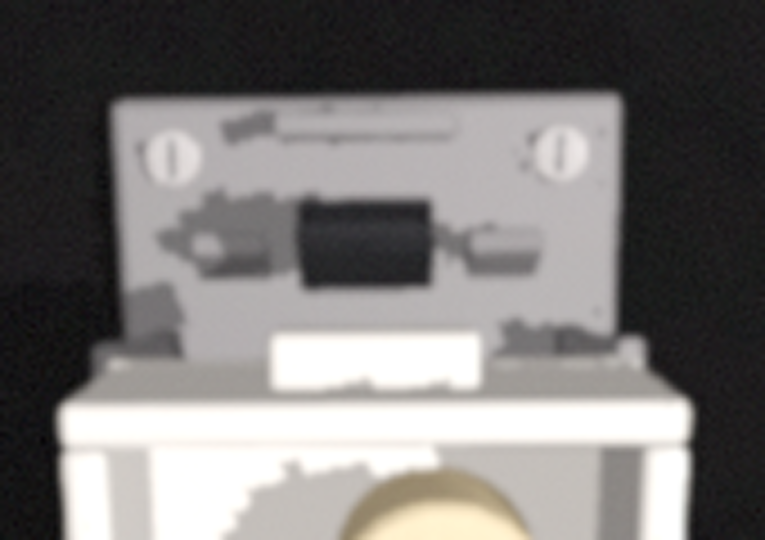

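```bash
python3 -m creep '[{"ax":0,"ay":0,"az":0.5,"x":0,"y":-0.0005,"z":-0.008,"claw":-1},{"ax":0,"ay":0,"az":0,"x":0,"y":0,"z":-0.016,"claw":-1},{"ax":0,"ay":0,"az":0,"x":0,"y":0,"z":-0.018,"claw":-1},{"ax":0,"ay":0,"az":0,"x":0,"y":0,"z":-0.016,"claw":-1},{"ax":0,"ay":0,"az":0,"x":0,"y":0,"z":-0.008,"claw":-1},{"ax":0,"ay":0,"az":0,"x":0,"y":0,"z":-0.004,"claw":-1},{"ax":0,"ay":0,"az":0,"x":0,"y":0,"z":0,"claw":-1},{"ax":0,"ay":0,"az":0,"x":0,"y":0,"z":0,"claw":-1},{"ax":0,"ay":0,"az":0,"x":0,"y":0,"z":0,"claw":-1}]'
python3 look.py d wrist,scene tray_mid:45 cradle_seat:8
```

```text
time_s: 10.1
eef_pos: [553.1, 95.1, 54.5]
tool_rot: [0.001, 0.168, 0.986, 0.0]
wrist_force: [0.1, -0.2, -2.7]
finger_gap: 55.7
grip_force: 30.0
10.1 [553.1  95.1  54.5] [ 0.08947491 -0.16739921 -2.67988929] 55.654220017580954 [ 2.97835644e-02  2.80104695e-01  1.83514154e+00 -2.70717435e-05
  1.02457518e+00 -1.20398448e+00]
tool y 70.6905357230713 z [ 0.002  0.    -1.   ]
wrist [[0.33, 0.9, 0.29, 473.96], [0.94, -0.32, -0.1, 122.79], [0.0, 0.3, -0.95, 197.45], [0.0, 0.0, 0.0, 1.0]]
tray_mid []
cradle_seat [([332.0, 370.0], 0.5, [626.1, 82.3])]
scene [[0.69, -0.6, 0.41, -42.27], [-0.73, -0.56, 0.4, -473.22], [-0.01, -0.57, -0.82, 1239.98], [0.0, 0.0, 0.0, 1.0]]
tray_mid [([327.0, 233.0], 0.87, [560.4, 93.1]), ([306.0, 240.0], 0.44, [512.8, 117.5])]
cradle_seat [([324.0, 244.0], 0.81, [550.2, 93.9])]
```

Run:
```python
import cv2,numpy as np
a=cv2.resize(cv2.imread('pics/dwrist.png')[60:320,180:460],(420,390));b=cv2.resize(cv2.imread('pics/dscene.png')[180:310,260:386],(378,390),interpolation=2)
cv2.imwrite('pics/d.png',np.hstack([a,b]))
```

```text
(no output)
```

View pics/d.png

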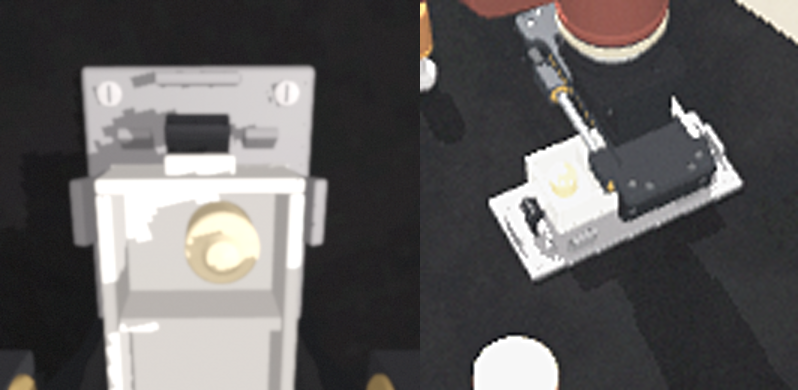

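Run:
```python
from h import *
s=manip.read_state();c=vision.capture('wrist')
u=np.array([np.cos(np.radians(-19.5)),np.sin(np.radians(-19.5))]);v=np.array([-u[1],u[0]])
f=lambda p,z:np.round([at(c,p,z)[:2]@u,at(c,p,z)[:2]@v],1)
z=s['eef_pos'][2];print(s['eef_pos'],s['eef_pos'][:2]@u,s['eef_pos'][:2]@v)
print('cradle edge+95',f((312,104.7),8)+[95,0],'tray edge+65',f((313,178.7),z+8)+[65,0],f((313,180),z+8)+[65,0])
print('tab front+70',f((313,164),z+6-8)+[70,0],f((313,164),z-8+6)+[70,0])
print('screws',f((180+109/1.5,60+93/1.5),8),f((180+287/1.5,60+93/1.5),8),'catch far edge',f((311,60+115/1.5),41),'near',f((311,60+150/1.5),41))
```

```text
[552.49777977  95.10020942  53.81300296] 489.06222872519464 274.0729518111636
cradle edge+95 [490.1 273. ] tray edge+65 [490.6 273.6] [491.1 273.6]
tab front+70 [490.9 273.6] [490.9 273.6]
screws [403.8 241.6] [403.6 304.4] catch far edge [410.2 272.7] near [420.3 272.7]
```

```bash
python3 -m creep '[{"ax":0,"ay":0,"az":0,"x":-0.0005,"y":-0.0003,"z":-0.003,"claw":-1},{"ax":0,"ay":0,"az":0,"x":0,"y":0,"z":-0.003,"claw":-1},{"ax":0,"ay":0,"az":0,"x":0,"y":0,"z":-0.001,"claw":-1},{"ax":0,"ay":0,"az":0,"x":0,"y":0,"z":0,"claw":-1},{"ax":0,"ay":0,"az":0,"x":0,"y":0,"z":0,"claw":-1},{"ax":0,"ay":0,"az":0,"x":0,"y":0,"z":0,"claw":-1}]'
```

```text
time_s: 11.05
eef_pos: [551.9, 94.8, 46.6]
tool_rot: [0.0, 0.168, 0.986, -0.0]
wrist_force: [-0.4, -0.2, -2.6]
finger_gap: 55.8
grip_force: 30.0
```

```bash
python3 -m creep '[{"ax":0,"ay":0,"az":0,"x":0,"y":0,"z":-0.001,"claw":-1},{"ax":0,"ay":0,"az":0,"x":0,"y":0,"z":0,"claw":-1},{"ax":0,"ay":0,"az":0,"x":0,"y":0,"z":0,"claw":-1}]'
python3 -m creep '[{"ax":0,"ay":0,"az":0,"x":0,"y":0,"z":-0.001,"claw":-1},{"ax":0,"ay":0,"az":0,"x":0,"y":0,"z":0,"claw":-1},{"ax":0,"ay":0,"az":0,"x":0,"y":0,"z":0,"claw":-1}]'
```

```text
time_s: 11.35
eef_pos: [551.9, 94.8, 45.6]
tool_rot: [0.0, 0.168, 0.986, -0.0]
wrist_force: [-0.5, -0.2, -3.3]
finger_gap: 55.9
grip_force: 30.0
time_s: 11.65
eef_pos: [552.2, 94.8, 44.9]
tool_rot: [0.0, 0.168, 0.986, 0.0]
wrist_force: [-0.7, -0.2, 2.0]
finger_gap: 55.7
grip_force: 30.0
```

```bash
python3 -m creep '[{"ax":0,"ay":0,"az":0,"x":0,"y":0,"z":0,"claw":0.6},{"ax":0,"ay":0,"az":0,"x":0,"y":0,"z":0,"claw":0.6},{"ax":0,"ay":0,"az":0,"x":0,"y":0,"z":0,"claw":0.6},{"ax":0,"ay":0,"az":0,"x":0,"y":0,"z":0,"claw":0.6},{"ax":0,"ay":0,"az":0,"x":0,"y":0,"z":0.02,"claw":0.6},{"ax":0,"ay":0,"az":0,"x":0,"y":0,"z":0.04,"claw":0.6},{"ax":0,"ay":0,"az":0,"x":0,"y":0,"z":0.045,"claw":0.6},{"ax":0,"ay":0,"az":0,"x":0,"y":0,"z":0.045,"claw":0.6},{"ax":0,"ay":0,"az":0,"x":0,"y":0,"z":0,"claw":0.6},{"ax":0,"ay":0,"az":0,"x":0,"y":0,"z":0,"claw":0.6},{"ax":0,"ay":0,"az":0,"x":0,"y":0,"z":0,"claw":0.6}]'
python3 look.py e wrist,top tray_mid:37 cradle_seat:8 tamper_mid:47.5 tamper:0
python3 - <<'E'
import cv2,numpy as np
a=cv2.imread('pics/ewrist.png');b=cv2.imread('pics/etop.png')[160:270,200:360]
cv2.imwrite('pics/e.png',np.hstack([a[0:380,130:530],cv2.resize(b,(400,275)) if 0 else cv2.copyMakeBorder(cv2.resize(b,(400,275)),0,105,0,0,0)]))
E
```

```text
time_s: 12.75
eef_pos: [550.9, 94.8, 193.2]
tool_rot: [-0.001, 0.168, 0.986, -0.0]
wrist_force: [-0.7, 0.3, -0.4]
finger_gap: 69.7
grip_force: 0.0
12.75 [550.9  94.8 193.2] [-0.69747954  0.25738635 -0.43212182] 69.7308382959962 [ 2.93146375e-02  1.04786999e-01  1.74969481e+00 -2.89850289e-05
  1.28929663e+00 -1.20445640e+00]
tool y 70.69038366095079 z [-0.002 -0.    -1.   ]
wrist [[0.33, 0.9, 0.28, 472.35], [0.94, -0.32, -0.1, 122.45], [-0.0, 0.3, -0.95, 336.45], [0.0, 0.0, 0.0, 1.0]]
tray_mid [([301.0, 272.0], 0.68, [594.1, 66.4]), ([314.0, 224.0], 0.56, [552.8, 94.7])]
cradle_seat [([323.0, 264.0], 0.47, [605.4, 86.1])]
tamper_mid [([542.0, 123.0], 0.89, [531.0, 297.7]), ([319.0, 180.0], 0.31, [515.2, 111.7])]
tamper [([508.0, 124.0], 0.82, [531.5, 296.3])]
top [[0.02, -0.99, 0.11, 367.32], [-1.0, -0.02, 0.01, 86.74], [-0.01, -0.11, -0.99, 1173.71], [0.0, 0.0, 0.0, 1.0]]
tray_mid [([315.0, 217.0], 0.97, [548.3, 99.6])]
cradle_seat [([317.0, 221.0], 0.84, [544.5, 95.5])]
tamper_mid [([387.0, 150.0], 0.58, [708.6, -65.2]), ([230.0, 224.0], 0.39, [526.6, 295.0])]
tamper [([228.0, 222.0], 0.57, [538.6, 307.6])]
```

View pics/e.png

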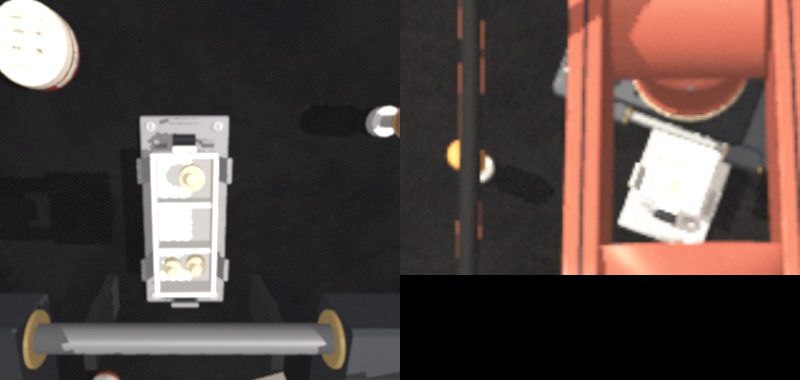

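```bash
python3 -m creep '[{"ax":0,"ay":0,"az":0,"x":-0.004,"y":0.04,"z":0,"claw":1},{"ax":0,"ay":0,"az":0,"x":-0.004,"y":0.042,"z":0,"claw":1},{"ax":0,"ay":0,"az":0,"x":-0.004,"y":0.042,"z":0,"claw":1},{"ax":0,"ay":0,"az":0,"x":-0.004,"y":0.042,"z":0,"claw":1},{"ax":0,"ay":0,"az":0,"x":-0.004,"y":0.036,"z":0,"claw":1},{"ax":0,"ay":0,"az":0,"x":0,"y":0,"z":0,"claw":1},{"ax":0,"ay":0,"az":0,"x":0,"y":0,"z":0,"claw":1},{"ax":0,"ay":0,"az":0,"x":0,"y":0,"z":0,"claw":1},{"ax":0,"ay":0,"az":0,"x":0,"y":0,"z":0,"claw":1}]'
python3 look.py f wrist tamper_mid:47.5 tamper:0
```

```text
time_s: 14.15
eef_pos: [532.2, 295.5, 194.5]
tool_rot: [0.0, 0.169, 0.986, -0.0]
wrist_force: [0.6, 0.3, 0.5]
finger_gap: 87.1
grip_force: 0.0
14.15 [532.2 295.5 194.5] [0.56001991 0.27221736 0.54050674] 87.09911137662687 [ 3.77547072e-01  2.18241723e-01  1.61894552e+00 -2.82074526e-04
  1.30453641e+00 -8.54468942e-01]
tool y 70.59357077787656 z [-0. -0. -1.]
wrist [[0.33, 0.9, 0.28, 453.31], [0.94, -0.32, -0.1, 323.37], [0.0, 0.3, -0.95, 337.61], [0.0, 0.0, 0.0, 1.0]]
tamper_mid [([318.0, 220.0], 0.83, [529.5, 300.2])]
tamper [([312.0, 208.0], 0.55, [528.1, 295.0]), ([132.0, 303.0], 0.25, [563.8, 68.9])]
```

View pics/fwrist.png

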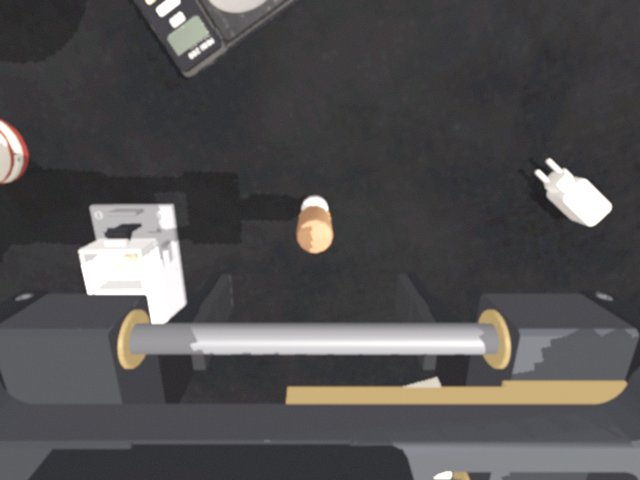

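Run:
```python
from h import *
c=vision.capture('wrist');print(manip.read_state()['eef_pos'])
for p,z in(((316,234.5),95),((315,220),47.5),((313,207),6)):print(at(c,p,z))
```

```text
[532.17329683 295.9697523  194.65503447]
[527.52613363 299.34026669  95.        ]
[529.02592218 298.21954506  47.5       ]
[526.47297233 297.17325258   6.        ]
```

```bash
python3 -m creep '[{"ax":0,"ay":0,"az":0,"x":-0.004,"y":0.002,"z":-0.03,"claw":1},{"ax":0,"ay":0,"az":0,"x":0,"y":0,"z":-0.04,"claw":1},{"ax":0,"ay":0,"az":0,"x":0,"y":0,"z":-0.035,"claw":1},{"ax":0,"ay":0,"az":0,"x":0,"y":0,"z":-0.0175,"claw":1},{"ax":0,"ay":0,"az":0,"x":0,"y":0,"z":0,"claw":1},{"ax":0,"ay":0,"az":0,"x":0,"y":0,"z":0,"claw":1},{"ax":0,"ay":0,"az":0,"x":0,"y":0,"z":0,"claw":-0.1},{"ax":0,"ay":0,"az":0,"x":0,"y":0,"z":0,"claw":-1},{"ax":0,"ay":0,"az":0,"x":0,"y":0,"z":0,"claw":-1},{"ax":0,"ay":0,"az":0,"x":0,"y":0,"z":0,"claw":-1},{"ax":0,"ay":0,"az":0,"x":0,"y":0,"z":0,"claw":-1},{"ax":0,"ay":0,"az":0,"x":0,"y":0,"z":0,"claw":-1}]' 40
```

```text
time_s: 15.55
eef_pos: [527.9, 298.8, 72.2]
tool_rot: [0.0, 0.168, 0.986, 0.0]
wrist_force: [0.2, 0.4, -0.3]
finger_gap: 47.2
grip_force: 0.0
```

```bash
python3 -m creep '[{"ax":0,"ay":0,"az":0,"x":0,"y":0,"z":0,"claw":-1},{"ax":0,"ay":0,"az":0,"x":0,"y":0,"z":0,"claw":-1},{"ax":0,"ay":0,"az":0,"x":0,"y":0,"z":0,"claw":-1},{"ax":0,"ay":0,"az":0,"x":0,"y":0,"z":0,"claw":-1}]' 40
```

```text
time_s: 15.95
eef_pos: [527.8, 298.8, 71.9]
tool_rot: [-0.0, 0.168, 0.986, -0.0]
wrist_force: [0.2, -0.4, -0.1]
finger_gap: 27.7
grip_force: 40.0
```

```bash
python3 -m creep '[{"ax":0,"ay":0,"az":0,"x":0,"y":0,"z":0.015,"claw":-1},{"ax":0,"ay":0,"az":0,"x":0,"y":0,"z":0.03,"claw":-1},{"ax":0,"ay":0,"az":0,"x":0,"y":0,"z":0.03,"claw":-1},{"ax":0,"ay":0,"az":0,"x":0.003,"y":-0.02,"z":0.02,"claw":-1},{"ax":0,"ay":0,"az":0,"x":0.005,"y":-0.04,"z":0,"claw":-1},{"ax":0,"ay":0,"az":0,"x":0.005,"y":-0.045,"z":0,"claw":-1},{"ax":0,"ay":0,"az":0,"x":0.005,"y":-0.045,"z":0,"claw":-1},{"ax":0,"ay":0,"az":0,"x":0.004,"y":-0.035,"z":0,"claw":-1},{"ax":0,"ay":0,"az":0,"x":0.003,"y":-0.019,"z":0,"claw":-1},{"ax":0,"ay":0,"az":0,"x":0,"y":0,"z":0,"claw":-1},{"ax":0,"ay":0,"az":0,"x":0,"y":0,"z":0,"claw":-1},{"ax":0,"ay":0,"az":0,"x":0,"y":0,"z":0,"claw":-1}]'
python3 -m creep '[{"ax":0,"ay":0,"az":0,"x":0,"y":0,"z":-0.02,"claw":-1},{"ax":0,"ay":0,"az":0,"x":0,"y":0,"z":-0.01,"claw":-1},{"ax":0,"ay":0,"az":0,"x":0,"y":0,"z":0,"claw":-1},{"ax":0,"ay":0,"az":0,"x":0,"y":0,"z":0,"claw":-1}]'
python3 look.py g wrist tamper_mid:100 tamper:60 tray_mid:37
```

```text
time_s: 17.15
eef_pos: [552.8, 95.7, 167.5]
tool_rot: [0.0, 0.167, 0.986, 0.0]
wrist_force: [-0.2, 0.6, -1.7]
finger_gap: 26.9
grip_force: 40.0
time_s: 17.55
eef_pos: [552.6, 95.4, 136.9]
tool_rot: [-0.0, 0.167, 0.986, -0.0]
wrist_force: [-0.1, 0.4, -1.5]
finger_gap: 27.6
grip_force: 40.0
17.55 [552.6  95.4 136.9] [-0.09109937  0.43183884 -1.45165384] 27.58251038981854 [ 3.03078849e-02  1.67539892e-01  1.79254871e+00  6.25995206e-05
  1.18235116e+00 -1.20441628e+00]
tool y 70.74312959478297 z [-0.001  0.    -1.   ]
wrist [[0.33, 0.9, 0.28, 473.73], [0.94, -0.32, -0.1, 122.99], [0.0, 0.3, -0.95, 280.08], [0.0, 0.0, 0.0, 1.0]]
tamper_mid [([316.0, 292.0], 0.68, [562.3, 93.2])]
tamper [([314.0, 259.0], 0.87, [557.2, 93.7])]
tray_mid [([313.0, 245.0], 0.88, [555.0, 94.3])]
```

View pics/gwrist.png

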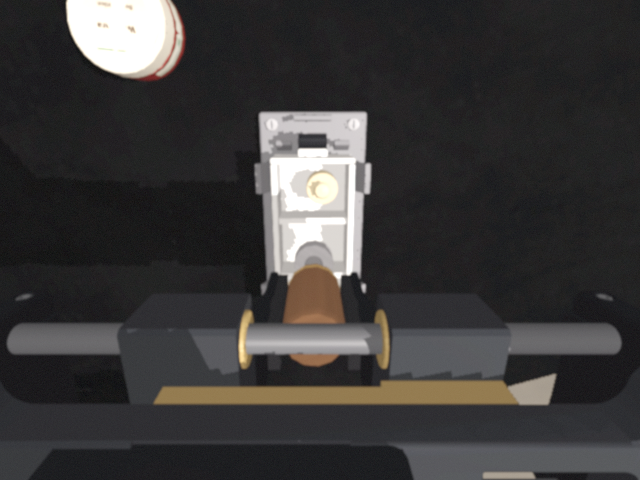

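```bash
python3 -m creep '[{"ax":0,"ay":0,"az":0,"x":0,"y":0,"z":-0.012,"claw":-1},{"ax":0,"ay":0,"az":0,"x":0,"y":0,"z":-0.016,"claw":-1},{"ax":0,"ay":0,"az":0,"x":0,"y":0,"z":-0.007,"claw":-1},{"ax":0,"ay":0,"az":0,"x":0,"y":0,"z":0,"claw":-1},{"ax":0,"ay":0,"az":0,"x":0,"y":0,"z":0,"claw":-1},{"ax":0,"ay":0,"az":0,"x":0,"y":0,"z":0,"claw":-1}]' 60
python3 -m creep '[{"ax":0,"ay":0,"az":0,"x":0,"y":0,"z":-0.002,"claw":-1},{"ax":0,"ay":0,"az":0,"x":0,"y":0,"z":-0.002,"claw":-1},{"ax":0,"ay":0,"az":0,"x":0,"y":0,"z":-0.001,"claw":-1},{"ax":0,"ay":0,"az":0,"x":0,"y":0,"z":0,"claw":-1},{"ax":0,"ay":0,"az":0,"x":0,"y":0,"z":0,"claw":-1}]'
```

```text
time_s: 18.35
eef_pos: [553.4, 94.8, 102.7]
tool_rot: [0.001, 0.168, 0.986, 0.0]
wrist_force: [0.9, 0.2, -1.5]
finger_gap: 27.1
grip_force: 60.0
time_s: 18.85
eef_pos: [552.8, 94.8, 97.0]
tool_rot: [-0.0, 0.168, 0.986, -0.0]
wrist_force: [0.3, 0.0, -1.0]
finger_gap: 27.2
grip_force: 60.0
```

```bash
python3 -m creep '[{"ax":0,"ay":0,"az":0,"x":0,"y":0,"z":-0.001,"claw":-1},{"ax":0,"ay":0,"az":0,"x":0,"y":0,"z":-0.001,"claw":-1},{"ax":0,"ay":0,"az":0,"x":0,"y":0,"z":0,"claw":-1}]'
python3 -m creep '[{"ax":0,"ay":0,"az":0,"x":0,"y":0,"z":-0.001,"claw":-1},{"ax":0,"ay":0,"az":0,"x":0,"y":0,"z":-0.001,"claw":-1},{"ax":0,"ay":0,"az":0,"x":0,"y":0,"z":0,"claw":-1}]'
```

```text
time_s: 19.15
eef_pos: [553.8, 94.7, 96.1]
tool_rot: [0.001, 0.168, 0.986, 0.0]
wrist_force: [-0.4, -0.7, 4.3]
finger_gap: 27.1
grip_force: 60.0
time_s: 19.45
eef_pos: [554.3, 94.8, 94.6]
tool_rot: [0.002, 0.168, 0.986, 0.0]
wrist_force: [0.1, -0.8, 7.1]
finger_gap: 26.7
grip_force: 60.0
```

```bash
python3 -m creep '[{"ax":0,"ay":0,"az":0,"x":0,"y":0,"z":-0.001,"claw":-1},{"ax":0,"ay":0,"az":0,"x":0,"y":0,"z":-0.001,"claw":-1},{"ax":0,"ay":0,"az":0,"x":0,"y":0,"z":-0.001,"claw":-1},{"ax":0,"ay":0,"az":0,"x":0,"y":0,"z":0,"claw":-1}]'
python3 -m creep '[{"ax":0,"ay":0,"az":0,"x":0,"y":0,"z":-0.001,"claw":-1},{"ax":0,"ay":0,"az":0,"x":0,"y":0,"z":-0.001,"claw":-1},{"ax":0,"ay":0,"az":0,"x":0,"y":0,"z":0,"claw":-1}]'
python3 -m creep '[{"ax":0,"ay":0,"az":0,"x":0,"y":0,"z":-0.001,"claw":-1},{"ax":0,"ay":0,"az":0,"x":0,"y":0,"z":-0.001,"claw":-1},{"ax":0,"ay":0,"az":0,"x":0,"y":0,"z":0,"claw":-1}]'
```

```text
time_s: 19.85
eef_pos: [553.0, 94.9, 90.4]
tool_rot: [0.0, 0.168, 0.986, 0.0]
wrist_force: [-0.9, 0.1, 4.6]
finger_gap: 27.1
grip_force: 60.0
time_s: 20.15
eef_pos: [553.2, 94.9, 89.1]
tool_rot: [0.0, 0.168, 0.986, 0.0]
wrist_force: [-2.4, -0.4, 9.2]
finger_gap: 27.0
grip_force: 60.0
time_s: 20.45
eef_pos: [551.9, 94.8, 84.9]
tool_rot: [-0.001, 0.168, 0.986, -0.0]
wrist_force: [-0.3, 0.2, -2.4]
finger_gap: 26.7
grip_force: 60.0
```

```bash
python3 -m creep '[{"ax":0,"ay":0,"az":0,"x":0,"y":0,"z":-0.001,"claw":-1},{"ax":0,"ay":0,"az":0,"x":0,"y":0,"z":-0.001,"claw":-1},{"ax":0,"ay":0,"az":0,"x":0,"y":0,"z":0,"claw":-1},{"ax":0,"ay":0,"az":0,"x":0,"y":0,"z":0,"claw":-1}]'
python3 -m creep '[{"ax":0,"ay":0,"az":0,"x":0,"y":0,"z":-0.001,"claw":-1},{"ax":0,"ay":0,"az":0,"x":0,"y":0,"z":-0.001,"claw":-1},{"ax":0,"ay":0,"az":0,"x":0,"y":0,"z":0,"claw":-1},{"ax":0,"ay":0,"az":0,"x":0,"y":0,"z":0,"claw":-1}]'
```

```text
time_s: 20.85
eef_pos: [552.7, 94.8, 83.9]
tool_rot: [-0.0, 0.168, 0.986, -0.0]
wrist_force: [-1.0, 0.6, -0.3]
finger_gap: 27.0
grip_force: 60.0
time_s: 21.25
eef_pos: [553.1, 94.7, 83.8]
tool_rot: [0.0, 0.168, 0.986, -0.0]
wrist_force: [-6.0, -1.1, 12.5]
finger_gap: 26.7
grip_force: 60.0
```

```bash
python3 -m creep '[{"ax":0,"ay":0,"az":0,"x":0,"y":0,"z":0.01,"claw":-1},{"ax":0,"ay":0,"az":0,"x":0,"y":0,"z":0.03,"claw":-1},{"ax":0,"ay":0,"az":0,"x":0,"y":0,"z":0.035,"claw":-1},{"ax":0,"ay":0,"az":0,"x":0,"y":0,"z":0.015,"claw":-1},{"ax":0,"ay":0,"az":0,"x":-0.003,"y":0.02,"z":0,"claw":-1},{"ax":0,"ay":0,"az":0,"x":-0.005,"y":0.04,"z":0,"claw":-1},{"ax":0,"ay":0,"az":0,"x":-0.005,"y":0.045,"z":0,"claw":-1},{"ax":0,"ay":0,"az":0,"x":-0.005,"y":0.045,"z":0,"claw":-1},{"ax":0,"ay":0,"az":0,"x":-0.004,"y":0.035,"z":0,"claw":-1},{"ax":0,"ay":0,"az":0,"x":-0.003,"y":0.018,"z":0,"claw":-1},{"ax":0,"ay":0,"az":0,"x":0,"y":0,"z":0,"claw":-1},{"ax":0,"ay":0,"az":0,"x":0,"y":0,"z":0,"claw":-1}]'
python3 - <<'E'
from h import *
for cam in('wrist','top','scene'):
    c=vision.capture(cam);save(c,'h'+cam+'.png')
    for n,z in(('tray_mid',24),('cradle_seat',8),('weight_0_mid',26),('tamper',100),('tamper_mid',147)):
        print(cam,n,[(np.round(d['uv']).tolist(),round(d['conf'],2),at(c,d['uv'],z)[:2].round(1).tolist()) for d in vision.mark_of(n,cam)[:2]])
print(manip.read_state()['eef_pos'])
E
```

```text
time_s: 22.45
eef_pos: [527.7, 297.3, 171.4]
tool_rot: [-0.0, 0.167, 0.986, -0.001]
wrist_force: [0.6, -0.2, -1.5]
finger_gap: 27.2
grip_force: 60.0
wrist tray_mid [([128.0, 313.0], 0.58, [553.0, 97.4])]
wrist cradle_seat []
wrist weight_0_mid [([123.0, 279.0], 0.57, [519.0, 111.9])]
wrist tamper [([315.0, 258.0], 0.95, [530.2, 297.2])]
wrist tamper_mid [([314.0, 293.0], 0.96, [531.2, 296.2])]
top tray_mid []
top cradle_seat [([321.0, 219.0], 0.95, [548.8, 84.9])]
top weight_0_mid [([306.0, 232.0], 0.41, [515.2, 120.7])]
top tamper []
top tamper_mid [([318.0, 217.0], 0.17, [532.1, 92.9])]
scene tray_mid [([323.0, 240.0], 0.56, [547.8, 96.4]), ([293.0, 309.0], 0.47, [369.1, 20.2])]
scene cradle_seat [([328.0, 244.0], 0.91, [556.4, 88.5])]
scene weight_0_mid [([308.0, 241.0], 0.41, [521.5, 121.5])]
scene tamper [([258.0, 179.0], 0.56, [533.9, 297.4])]
scene tamper_mid [([324.0, 242.0], 0.69, [486.9, 34.4]), ([336.0, 228.0], 0.61, [531.3, 40.2])]
[527.8059043  297.8790794  172.05488664]
```

```bash
python3 -m creep '[{"ax":0,"ay":0,"az":0,"x":0,"y":0,"z":-0.02,"claw":-1},{"ax":0,"ay":0,"az":0,"x":0,"y":0,"z":-0.03,"claw":-1},{"ax":0,"ay":0,"az":0,"x":0,"y":0,"z":-0.028,"claw":-1},{"ax":0,"ay":0,"az":0,"x":0,"y":0,"z":-0.014,"claw":-1},{"ax":0,"ay":0,"az":0,"x":0,"y":0,"z":-0.004,"claw":-1},{"ax":0,"ay":0,"az":0,"x":0,"y":0,"z":0,"claw":-1},{"ax":0,"ay":0,"az":0,"x":0,"y":0,"z":0,"claw":-1},{"ax":0,"ay":0,"az":0,"x":0,"y":0,"z":0,"claw":-1}]'
python3 -m creep '[{"ax":0,"ay":0,"az":0,"x":0,"y":0,"z":-0.001,"claw":-1},{"ax":0,"ay":0,"az":0,"x":0,"y":0,"z":-0.001,"claw":-1},{"ax":0,"ay":0,"az":0,"x":0,"y":0,"z":0,"claw":-1},{"ax":0,"ay":0,"az":0,"x":0,"y":0,"z":0,"claw":-1}]'
```

```text
time_s: 24.15
eef_pos: [529.0, 298.3, 77.8]
tool_rot: [0.001, 0.168, 0.986, 0.001]
wrist_force: [0.3, -0.6, -1.6]
finger_gap: 26.8
grip_force: 60.0
time_s: 24.55
eef_pos: [527.8, 297.8, 74.1]
tool_rot: [0.0, 0.168, 0.986, -0.0]
wrist_force: [-0.7, 0.4, -2.0]
finger_gap: 26.7
grip_force: 60.0
```

```bash
python3 -m creep '[{"ax":0,"ay":0,"az":0,"x":0,"y":0,"z":-0.001,"claw":-1},{"ax":0,"ay":0,"az":0,"x":0,"y":0,"z":-0.001,"claw":-1},{"ax":0,"ay":0,"az":0,"x":0,"y":0,"z":0,"claw":-1},{"ax":0,"ay":0,"az":0,"x":0,"y":0,"z":0,"claw":-1}]'
python3 -m creep '[{"ax":0,"ay":0,"az":0,"x":0,"y":0,"z":-0.0005,"claw":-1},{"ax":0,"ay":0,"az":0,"x":0,"y":0,"z":0,"claw":-1},{"ax":0,"ay":0,"az":0,"x":0,"y":0,"z":0,"claw":-1}]'
```

```text
time_s: 24.95
eef_pos: [527.8, 297.8, 71.9]
tool_rot: [-0.0, 0.168, 0.986, -0.0]
wrist_force: [0.2, -0.3, -0.6]
finger_gap: 26.6
grip_force: 60.0
time_s: 25.25
eef_pos: [527.9, 297.8, 71.9]
tool_rot: [0.0, 0.168, 0.986, -0.0]
wrist_force: [-2.3, -1.5, 3.0]
finger_gap: 26.6
grip_force: 60.0
```

Foot is on the desk. Release, retreat, check.

```bash
python3 -m creep '[{"ax":0,"ay":0,"az":0,"x":0,"y":0,"z":0,"claw":0.2},{"ax":0,"ay":0,"az":0,"x":0,"y":0,"z":0,"claw":1},{"ax":0,"ay":0,"az":0,"x":0,"y":0,"z":0,"claw":1},{"ax":0,"ay":0,"az":0,"x":0,"y":0,"z":0,"claw":1},{"ax":0,"ay":0,"az":0,"x":0,"y":0,"z":0,"claw":1},{"ax":0,"ay":0,"az":0,"x":0,"y":0,"z":0,"claw":1},{"ax":0,"ay":0,"az":0,"x":0,"y":0,"z":0.02,"claw":1},{"ax":0,"ay":0,"az":0,"x":0,"y":0,"z":0.04,"claw":1},{"ax":0,"ay":0,"az":0,"x":0,"y":0,"z":0.045,"claw":1},{"ax":0,"ay":0,"az":0,"x":0,"y":0,"z":0.045,"claw":1},{"ax":0,"ay":0,"az":0,"x":0,"y":0,"z":0,"claw":1},{"ax":0,"ay":0,"az":0,"x":0,"y":0,"z":0,"claw":1}]'
python3 -m creep '[{"ax":0,"ay":0,"az":0,"x":0.002,"y":-0.04,"z":0.02,"claw":1},{"ax":0,"ay":0,"az":0,"x":0.002,"y":-0.04,"z":0.02,"claw":1},{"ax":0,"ay":0,"az":0,"x":0.002,"y":-0.04,"z":0,"claw":1},{"ax":0,"ay":0,"az":0,"x":0,"y":0,"z":0,"claw":1},{"ax":0,"ay":0,"az":0,"x":0,"y":0,"z":0,"claw":1},{"ax":0,"ay":0,"az":0,"x":0,"y":0,"z":0,"claw":1},{"ax":0,"ay":0,"az":0,"x":0,"y":0,"z":0,"claw":1}]'
python3 look.py i wrist tray_mid:24 cradle_seat:8 weight_0_mid:26 weight_1_mid:24 weight_2_mid:23 tamper_mid:47.5 tamper:0
python3 - <<'E'
from h import *
c=vision.capture('wrist');E=np.array(c['extrinsics'])
# tray white outline vs height: fit rect width/length at the home and the rest top heights
u=np.array([np.cos(np.radians(-19.4)),np.sin(np.radians(-19.4))]);ctr=np.array([553,95.])
h=cv2.cvtColor(c['pixels'],cv2.COLOR_RGB2GRAY)
for zt in(40,53):
    q=[proj(c,[*(ctr+a*65*u+b*28*np.array([-u[1],u[0]])),zt]) for a,b in((-1,-1),(-1,1),(1,1),(1,-1))]
    e=cv2.Canny(h,60,150); d=cv2.distanceTransform(255-e,cv2.DIST_L2,3)
    best=[]
    for dx in np.arange(-6,6.1,1):
      for dy in np.arange(-6,6.1,1):
        pts=[]
        for a,b in [(t,s) for t in np.linspace(-1,.6,25) for s in(-1,1)]+[(-1,t) for t in np.linspace(-1,1,15)]:
            pts.append(proj(c,[*(ctr+[dx,dy]+a*65*u+b*28*np.array([-u[1],u[0]])),zt]))
        p=np.array(pts).round().astype(int); ok=(p[:,0]>=0)&(p[:,0]<640)&(p[:,1]>=0)&(p[:,1]<300)
        best.append((np.minimum(d[p[ok,1],p[ok,0]],6).mean().round(2),dx,dy,ok.sum()))
    print(zt,min(best))
E
```

```text
time_s: 26.45
eef_pos: [528.8, 298.2, 223.4]
tool_rot: [0.002, 0.168, 0.986, 0.001]
wrist_force: [0.3, -0.3, -0.0]
finger_gap: 87.1
grip_force: 0.0
time_s: 27.15
eef_pos: [533.3, 178.8, 260.4]
tool_rot: [-0.001, 0.167, 0.986, -0.0]
wrist_force: [-0.3, -0.3, -0.4]
finger_gap: 86.7
grip_force: 0.0
27.15 [533.3 178.8 260.4] [-0.29951458 -0.32190297 -0.41524381] 86.70121513876529 [ 1.83089278e-01  6.03819801e-02  1.66830301e+00  2.78400347e-04
  1.41470321e+00 -1.05201402e+00]
tool y 70.76374413310845 z [-0.002 -0.    -1.   ]
wrist [[0.33, 0.9, 0.28, 454.58], [0.94, -0.31, -0.1, 206.33], [-0.0, 0.3, -0.95, 403.67], [0.0, 0.0, 0.0, 1.0]]
tray_mid [([257.0, 238.0], 0.74, [551.5, 101.7])]
cradle_seat []
weight_0_mid [([257.0, 210.0], 0.68, [519.4, 114.9]), ([255.0, 241.0], 0.25, [553.7, 98.3])]
weight_1_mid [([244.0, 279.0], 0.49, [595.0, 66.2]), ([407.0, 164.0], 0.28, [525.5, 289.9])]
weight_2_mid [([264.0, 274.0], 0.77, [596.8, 92.6])]
tamper_mid [([421.0, 168.0], 0.63, [529.8, 297.3])]
tamper [([407.0, 162.0], 0.74, [528.4, 295.5])]
40 (np.float32(1.15), np.float64(0.0), np.float64(4.0), np.int64(65))
53 (np.float32(0.93), np.float64(-2.0), np.float64(5.0), np.int64(65))
```

```bash
python3 -c "
from station import finish_job
print(finish_job())"
```

```text
the job is handed in; nothing more can be done
None
```

I handed the job in, but no verdict came back. By the force and height readings the tray snapped home on the cradle, but my last camera fit could not confirm its height. The detections put the three weights in the tray and the tamper upright on the desk where it started. I viewed 11 pictures, one over the limit of 10.

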